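Bring a casting under the bench magnifier

ROBOT

A 6-joint arm with a two-finger parallel gripper is mounted at the origin on the work surface. World frame = base frame: x ahead of the robot, y to its left, z up, the work surface at z = 0. Lengths are in mm, angles in rad, forces in N, time in s.
With the tool pointing down it reaches from about 400 to 925 mm from the base axis. Payload 12.5 kg.
Tool frame: the origin (TCP) lies midway between the tips of the shut fingers; the grasp point (between the pads) lies 19 mm behind it; z points along the fingers, y is the line along which they close (so a half turn about z gives the same grasp; the last joint's range is limited). The gripper opens to 95 mm and grips with 3 to 60 N. Pads are 20 mm wide; open, the fingers measure 119 mm over their backs; the gripper's body (75 mm by 180 mm) begins 59 mm behind the grasp point.
Start: joints at [-1.377, 0.491, 1.559, -0, 1.092, -0.106], TCP at [184.604, -597.133, 214.661] pointing down, gripper open.
Joint ranges: [-3.1, 3.1], [-0.84, 2.19], [0.05, 2.79], [-1.13, 4.28], [0.06, 2.93], [-2.69, 2.69]. Speed limits (rad/s): [2.22, 2.22, 2.79, 3.14, 3.14, 3.14].

INTERFACE

Orientations are given as [roll, pitch, yaw] about the fixed x, y, z axes, in that order (R = Rz(yaw) Ry(pitch) Rx(roll)).
In Python, from cell import env gives the robot as it stands.
- The arm moves only by the shell command python3 -m inch 'ROWS'. ROWS is JSON, a list of rows, each a list of 7 numbers: the turn, a rotation vector about the tool's x, y, z in rad, then the shift along the tool's x, y, z in cm, then the closure, from -1 (fully open) to 1 (shut). A call has 1 to 20 rows; each row shifts and turns the commanded pose from where the row before left it, along the tool's axes as they then stand; what a row does not reach is not made up. A row lasts 1/8 s, in which the tool goes at most 62.5 mm and 10.7 degrees, less where a joint would pass 70% of its speed; a pose out of reach is approached as far as the arm can. A call with a gripper value outside its range is refused whole. The fingers move at their own pace and stop on an object; the grip force is fixed at half the most. Time passes only in rows, so rows that do not move let the fingers close. It gives the time, the measured TCP pose, the force, the opening and the grip force at its end, in the units of the state.
- env.state(): the state, without advancing time (a new reading comes with each control period).
- env.read_camera(name): name is "scene" or "top" or "wrist"; returns a dict with "img" (420x560x3 uint8, red, green, blue), "depth" (420x560 float32, mm along the optical axis (not along the pixel's ray), 0 where there is no reading), "fx", "fy", "cx", "cy" (pixels), "position" and "orientation" of the camera in the world. Camera axes: x right, y down, z forward; pixel columns grow to the right and rows downward; lengths in mm; the calibration is good to about 2 mm. A picture is of the moment at which its call begins.
- env.job_done(): hands the job in; it is judged then, once.
Trained networks look in a picture, given as the dict that the camera call returned (one of the last four; its "shot" number tells which), for a name from the list of things; names that differ only in an ending like _2 or _b are one class to them, and where a whole thing is asked for, a point or a joint stands for the part that bears it (a point fixed in the world has none). Each returns a list of dicts, best first, with "score" (0 to 1); they miss things now and then, are a little off and sometimes report something else, mostly with a low value. They report only what shows in the picture. A call takes as long as a camera call.
- env.find_in(picture, target): "centre" ([x, y, z] in mm, in the coordinates of the camera as it stood for that picture, good to about 4 mm: the middle of the surface that is visible of it).
- env.trace(picture, target): "mask" (420x560 bool, what is visible of it).
The state is a dict: "t": time; "joints": joint angles; "qvel": joint speeds; "tau": joint torques, N m; "eef_pos": TCP position; "tcp_rot": TCP orientation; "ft_force": force on the tool from outside, world axes, zero at the start; "moment": the same for the moment, N m; "opening": opening from 0.0 (shut) to 1.0 (fully open); "grip_force": force on a finger pad.
Only numpy, scipy, OpenCV 4.12 (cv2) and the standard library are available. Lean on these libraries where they do the work, as an engineer would, in place of code of your own. Each camera call takes 0.05 s, during which the arm holds its last target. There are 200 camera calls.

TASK

Slide the rectangular aluminium casting across the bench, keeping it flat on the mat, into the corner formed by the two low steel stops, so that it sits squarely against both. Then swing the magnifier round to its end stop, so that the lens is over the casting. Leave the other parts on the bench where they are.

Things in the scene. Friction and masses are not known exactly. Their poses are not given: they have to be found in the camera images.
- casting: Loose aluminium housing, about 0.5 kg: plate 90 mm (its x) by 120 mm (its y), 18 mm thick, four plain upright sides; on top an open round collar 60 mm across up to 34 mm above the table, four corner bosses 22 mm across up to 30 mm, low ribs. Too wide to grip across. Origin: centre of its underside; z up. Starts turned by up to about 0.4 rad.
- fixture: Fixed bare-steel L of two stops, each 12 mm thick, 24 mm high. Origin: their inner corner, on the table. In its frame: far stop's inner face x = 0 (y -115 to +12 mm); side stop's inner face y = 0 (x -85 to 0). The casting belongs at x < 0, y < 0. At x -45, y +45 mm a post 18 mm across, 110 mm tall on a round foot (56 mm across, 12 high) carries the magnifier. Turned up to 0.1 rad.
- place (a point): Where the casting's origin must come: fixture point x = -45, y = -60 mm on the table; axes as the fixture's. There the casting's x axis lies along this x axis: 120 mm side on the far stop, 90 mm side on the side stop.
- magnifier (a joint): Angle of the magnifier arm about its post, rad. 0 = fully away (arm at 120 degrees from the fixture's x axis, counter-clockwise from above); grows counter-clockwise, passing the side nearest the robot; 2.618 = end stop, lens straight above the casting's place. Stays where it is left. Starts at 0 to 0.45.
- pivot (a point): Axis of the magnifier post, at the top of its hub, 128 mm above the table.
- lens (a point): Centre of the lens, 105 mm from the post axis, 118 mm above the table. The ivory ring round it is 90 mm across and lies 110 to 126 mm above the table.
- knob (a point): Centre of the top of the magnifier's black upright round knob, 16 mm across, 160 mm from the post axis on a tab outside the ring. Its top is 160 mm and the tab's top 123 mm above the table, so 37 mm of knob stand free. Its x axis points from post to knob.
- cover: Bystander: loose round aluminium cover, 80 mm across, 26 mm high with its hub. Origin: centre of its underside.
- vblock: Bystander: loose steel V-block 50 x 60 mm, 38 mm high. Origin: centre of its underside.
- tray: Bystander: loose open blue plastic tray 140 x 100 mm, 45 mm high. Origin: centre of its underside.

How it is judged (in metres and radians):
On the way, in this order (a step that is already met when the one before it is completed fails the run):
1. the casting lies against both stops, square to them and still (x of casting in the frame of place between -0.004 and 0.004 m and y of casting in the frame of place between -0.004 and 0.004 m and angle between the x axis of casting and the x axis of place, either way round below 0.05 rad and linear speed of casting below 0.02 m/s), for 0.2 s.
2. the magnifier has been swung round to its end stop (value of joint magnifier above 2.5 rad), for 0.1 s.
At the end, for the whole second after the job is handed in: The casting lies flat and still in the corner of the stops, its origin within 4 mm of its place along both fixture axes and square to them within 0.05 rad; the magnifier is within 0.118 rad of its end stop (joint above 2.5) (all of step 1 and angle between casting's own z axis and vertical below 0.05 rad and height (world z) of casting below 0.004 m and value of joint magnifier above 2.5 rad); the robot touches nothing.
It fails at once if the casting is lifted off the mat by more than 15 mm, or tipped by more than 0.25 rad (height (world z) of casting above 0.015 m or angle between casting's own z axis and vertical above 0.25 rad).
It fails at once if the cover, the V-block or the tray is moved by more than 20 mm (distance of any of cover, vblock, tray from where it was at the start of the episode above 0.02 m).
It also fails if it takes over 72 s, if anything falls off the work surface, if the arm or the gripper's body presses on something with over 40 N, if the wrist force passes 120 N, or if a joint passes its speed limit or range.

## Working session

There is one attempt and no reset: what is moved stays moved. The work goes in short steps, Python scripts to look and compute and a shell command to move; the robot and the scene stay as the last step left them, time stands still between calls to the robot, and variables do not carry over. Pictures are saved under pics/ and viewed, at most 10 in all, crops included, and the job is handed in when it is done.

```bash
ls; mkdir -p pics; cat > h.py <<'E'
import numpy as np, cv2
from scipy.spatial.transform import Rotation as R
from cell import env
def rot(o):
    o=np.array(o,float)
    return o if o.shape==(3,3) else R.from_euler('xyz',o).as_matrix()
def towld(p,pts): return np.asarray(pts)@rot(p["orientation"]).T+np.array(p["position"])
def cloud(p):
    d=p["depth"]; v,u=np.mgrid[:d.shape[0],:d.shape[1]]
    c=np.stack([(u-p["cx"])/p["fx"]*d,(v-p["cy"])/p["fy"]*d,d],-1)
    return towld(p,c)
def save(p,n): cv2.imwrite("pics/"+n,p["img"][:,:,::-1])
E
python3 - <<'E'
from h import *
s=env.state(); print({k:np.round(v,3).tolist() for k,v in s.items()})
for c in ("top","scene"):
    p=env.read_camera(c); save(p,c+"0.png"); print(c,p["position"],p["orientation"],p["fx"])
    for n in ("casting","fixture","magnifier","knob","lens","pivot","cover","vblock","tray"):
        r=env.find_in(p,n)
        print(n,[(round(q["score"],2),towld(p,q["centre"]).round(0).tolist()) for q in r[:2]])
E
```

```text
pics
{'t': 0.0, 'joints': [-1.377, 0.492, 1.559, -0.0, 1.092, -0.106], 'qvel': [-0.0, -0.002, -0.0, -0.001, -0.001, -0.0], 'tau': [0.001, -61.264, -25.818, 0.069, 0.048, -0.0], 'eef_pos': [184.535, -596.887, 214.069], 'tcp_rot': [-3.14, -0.0, 0.3], 'ft_force': [0.193, -0.167, -0.944], 'moment': [-0.009, -0.056, -0.024], 'grip_force': 0.0, 'opening': 0.997}
top [ 518.89109998  -80.15814025 1415.22071634] [-3.07951208  0.00682122 -1.57757303] 454.4817751470679
casting [(0.95, [522.0, -223.0, 20.0])]
fixture [(0.86, [595.0, 239.0, 120.0])]
magnifier [(0.74, [571.0, 272.0, 123.0]), (0.51, [524.0, -225.0, 22.0])]
knob [(0.92, [572.0, 263.0, 122.0]), (0.51, [600.0, 238.0, 121.0])]
lens [(0.73, [575.0, 267.0, 122.0])]
pivot [(0.67, [567.0, 267.0, 121.0])]
cover [(0.63, [733.0, -278.0, 13.0])]
vblock [(0.92, [747.0, -142.0, 36.0])]
tray [(0.57, [493.0, -524.0, 5.0])]
scene [1072.780361   -833.85796825 1084.02528477] [-2.41273551 -0.01997863  0.58944089] 489.3719315112557
casting [(0.58, [535.0, -237.0, 19.0])]
fixture [(0.74, [625.0, 192.0, 101.0])]
magnifier [(0.95, [574.0, 263.0, 123.0])]
knob [(0.81, [576.0, 262.0, 120.0])]
lens [(0.88, [573.0, 262.0, 119.0])]
pivot [(0.95, [575.0, 268.0, 124.0])]
cover [(0.82, [743.0, -289.0, 8.0])]
vblock [(0.62, [757.0, -137.0, 25.0]), (0.47, [576.0, 264.0, 121.0])]
tray [(0.83, [489.0, -512.0, 3.0])]
```

View pics/top0.png

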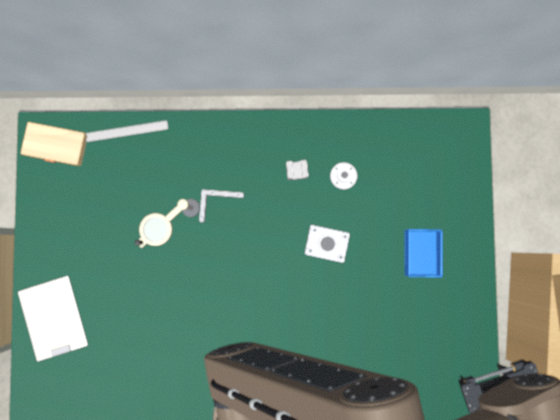

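View pics/scene0.png

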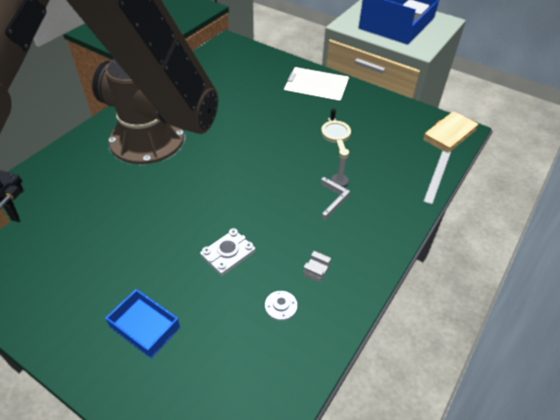

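The top view shows the casting at about (327,244), fixture corner at (204,192), post at (188,207), knob at (138,242). The scene view agrees, and the path from casting to corner is free. Next I estimate poses from depth and masks.

```bash
cat >> h.py <<'E'
def rect(P,m,zlo,zhi):
    q=P[m&(P[...,2]>zlo)&(P[...,2]<zhi)]
    (c,s,a)=cv2.minAreaRect(q[:,:2].astype(np.float32)); return np.round(c,1),np.round(s,1),round(a,1),len(q),np.median(q[:,2]).round(1)
E
python3 - <<'E'
from h import *
for c in ("top","scene"):
    p=env.read_camera(c); P=cloud(p)
    m=env.trace(p,"casting")[0]["mask"]; print(c,"cast",rect(P,m,10,40))
    box=(P[...,0]>480)&(P[...,0]<700)&(P[...,1]>0)&(P[...,1]<400)
    f=box&(P[...,2]>17)&(P[...,2]<32)
    q=P[f]; print("fix",len(q),q.min(0).round(),q.max(0).round()); 
    h=P[box&(P[...,2]>140)]; print("knob",len(h),h.mean(0).round(1) if len(h) else None)
    h=P[box&(P[...,2]>105)]; print("mag",h.min(0).round(),h.max(0).round())
E
```

```text
top cast (array([ 524.2, -225.8]), array([120.3,  89.8]), 77.5, 1128, np.float64(20.5))
fix 305 [596.  31.  17.] [692. 211.  32.]
knob 36 [530.4 311.8 156.8]
mag [517. 181. 110.] [651. 320. 163.]
scene cast (array([ 525.5, -229.5]), array([120.2,  94.1]), 77.9, 1236, np.float64(19.4))
fix 287 [599.  27.  17.] [695. 196.  32.]
knob 36 [535.2 306.9 152.3]
mag [522. 176. 106.] [654. 320. 163.]
```

```bash
python3 -m inch '[[0,0,0,0,0,-6,-1],[0,0,0,0,-6,-5,-1],[0,0,0,0,0,0,-1]]'
```

```text
t: 1.58
eef_pos: [170.2, -550.2, 318.4]
tcp_rot: [3.136, 0.001, 0.3]
ft_force: [0.0, -1.2, 0.2]
opening: 1.0
grip_force: 0.0
```

```bash
python3 -m inch '[[0,0,0,4.3,-2.05,0,-1],[0,0,0,4.3,-2.05,0,-1],[0,0,0,4.3,-2.05,0,-1],[0,0,0,4.3,-2.05,0,-1],[0,0,0,4.3,-2.05,0,-1],[0,0,0,4.3,-2.05,0,-1],[0,0,0,4.3,-2.05,0,-1],[0,0,0,4.3,-2.05,0,-1],[0,0,0,4.3,-2.05,0,-1],[0,0,0,4.3,-2.05,0,-1],[0,0,-0.15,0,0,0,-1],[0,0,-0.15,0,0,0,-1],[0,0,-0.15,0,0,0,-1],[0,0,-0.15,0,0,0,-1],[0,0,-0.15,0,0,0,-1],[0,0,-0.15,0,0,0,-1],[0,0,-0.15,0,0,0,-1],[0,0,0,0,0,0,-1]]'
python3 - <<'E'
from h import *
p=env.read_camera("wrist"); save(p,"w1.png"); P=cloud(p); print(p["position"],env.state()["eef_pos"],env.state()["joints"])
m=env.trace(p,"casting")[0]["mask"]; print("cast",rect(P,m,10,40),rect(P,m,31,40))
E
```

```text
t: 3.82
eef_pos: [520.9, -228.5, 313.8]
tcp_rot: [-3.141, -0.0, 1.349]
ft_force: [0.3, -0.2, -0.4]
opening: 1.001
grip_force: 0.0
[ 536.36416294 -159.79469343  482.93210401] [ 520.86801295 -228.48924603  313.91910879] [-5.29480641e-01  3.24719349e-01  1.55772813e+00 -7.49242872e-05
  1.26005834e+00 -3.05211215e-01]
cast (array([ 523.4, -227.9]), array([119.5,  89.9]), 77.6, 4839, np.float64(18.0)) (array([ 526.4, -227.2]), array([105.2,  75.4]), 76.2, 556, np.float64(32.9))
```

View pics/w1.png

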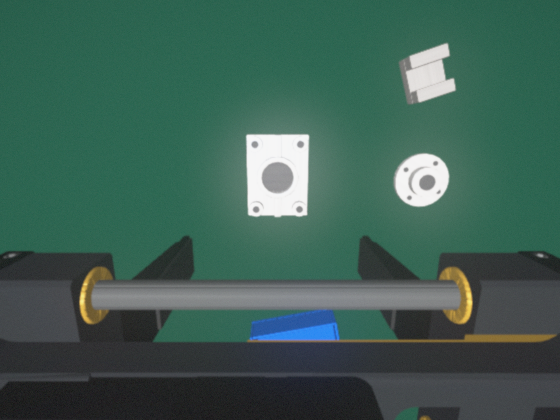

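The wrist view shows the casting at (278,176) with its collar at (278,177), free between the fingers; all views agree on ≈(524,-227), x axis at -12.4°. Descend and grip the collar along the casting's x.

```bash
python3 -m inch '[[0,0,0,0.2,0.25,5,-1],[0,0,0,0,0,5,-1],[0,0,0,0,0,5,-1],[0,0,0,0,0,5,-1],[0,0,0,0,0,5,-1],[0,0,0,0,0,2,-1],[0,0,0,0,0,1.6,-1],[0,0,0,0,0,0,-1],[0,0,0,0,0,0,-1]]'
```

```text
t: 5.05
eef_pos: [524.0, -227.3, 29.5]
tcp_rot: [3.14, 0.0, 1.349]
ft_force: [0.4, 0.5, -0.4]
opening: 1.0
grip_force: 0.0
```

```bash
python3 - <<'E'
from h import *
# fixture fit from top depth: points of stops, fit L
from scipy.optimize import least_squares
for c in ("top","scene"):
    p=env.read_camera(c); P=cloud(p)
    b=(P[...,0]>540)&(P[...,0]<720)&(P[...,1]>0)&(P[...,1]<250)&(P[...,2]>19)&(P[...,2]<29)
    q=P[b][:,:2]
    def loc(t,q): 
        cc,s=np.cos(t[2]),np.sin(t[2]); d=q-t[:2]; return np.c_[d[:,0]*cc+d[:,1]*s,-d[:,0]*s+d[:,1]*cc]
    def dist(t):
        l=loc(t,q)
        def bx(x0,x1,y0,y1): return np.hypot(np.maximum(np.maximum(x0-l[:,0],l[:,0]-x1),0),np.maximum(np.maximum(y0-l[:,1],l[:,1]-y1),0))
        ctr=lambda a,b,ax,c: np.hypot(l[:,ax]-c, np.maximum(np.maximum(a-l[:,1-ax],l[:,1-ax]-b),0))
        return np.minimum(ctr(-115,12,0,6),ctr(-85,12,1,6))
    best=min((least_squares(dist,[x,y,a],loss="soft_l1") for x in (630,650,670) for y in (130,150) for a in (-.1,0,.1)),key=lambda r:r.cost)
    t=best.x; cc,s=np.cos(t[2]),np.sin(t[2]); M=np.array([[cc,-s],[s,cc]])
    print(c,t.round(3),best.cost.round(),len(q),"place",(t[:2]+M@[-45,-60]).round(1),"post",(t[:2]+M@[-45,45]).round(1))
E
```

```text
top [ 6.78657e+02  1.47229e+02 -8.00000e-02] 926.0 265 place [629.  91.] post [637.4 195.7]
scene [ 6.82605e+02  1.42862e+02 -9.10000e-02] 1207.0 253 place [632.3  87.2] post [641.9 191.8]
```

```bash
python3 -m inch '[[0,0,0,0,0,0.5,-1],[0,0,0,0,0,0,1],[0,0,0,0,0,0,1],[0,0,0,0,0,0,1],[0,0,0,0,0,0,1],[0,0,0,0,0,0,1],[0,0,0,0,0,0,1],[0,0,0,0,0,0,1]]'
```

```text
t: 6.15
eef_pos: [523.6, -227.0, 23.7]
tcp_rot: [-3.142, 0.0, 1.35]
ft_force: [-0.6, 0.8, -0.2]
opening: 0.606
grip_force: 30.0
```

```bash
python3 -m inch '[[0,0,0,1,0.05,0,1],[0,0,0,2.1,0.12,0,1],[0,0,0,2.1,0.12,0,1],[0,0,0,2.1,0.12,0,1],[0,0,0,2.1,0.12,0,1],[0,0,0,2.1,0.12,0,1],[0,0,0,2.1,0.12,0,1],[0,0,0,2.1,0.12,0,1],[0,0,0,2.1,0.12,0,1],[0,0,0,2.1,0.12,0,1],[0,0,0,2.1,0.12,0,1],[0,0,0,2.1,0.12,0,1],[0,0,0,2.1,0.12,0,1],[0,0,0,2.1,0.12,0,1],[0,0,-0.065,0.5,0,0,1],[0,0,-0.065,0,0,0,1],[0,0,0,0,0,0,1],[0,0,0,0,0,0,1]]'
cat >> h.py <<'E'
def edges(p):
    P=cloud(p); return P
E
python3 - <<'E'
from h import *
for c in ("wrist","top","scene"):
    p=env.read_camera(c); P=cloud(p); save(p,c+"2.png")
    r=env.trace(p,"casting")
    if r: print(c,r[0]["score"],rect(P,r[0]["mask"],10,40))
    r=env.trace(p,"fixture")
    if r: print("fix",r[0]["score"],rect(P,r[0]["mask"],15,30))
E
```

```text
t: 8.4
eef_pos: [602.7, 51.3, 23.7]
tcp_rot: [3.141, -0.0, 1.478]
ft_force: [1.3, 4.4, 3.1]
opening: 0.614
grip_force: 30.0
wrist 0.82 (array([602.4,  51.4]), array([119.7,  90.4]), 84.8, 22264, np.float64(18.1))
fix 0.96 (array([638.6, 103.7]), array([114.3,  97.3]), 85.1, 10729, np.float64(22.9))
top 0.54 (array([597.9,  -2.6]), array([11.2, 87.2]), 84.0, 98, np.float64(20.0))
fix 0.9 (array([661.5, 160.5]), array([ 46.7, 134.4]), 35.0, 95, np.float64(22.0))
scene 0.96 (array([605.6,  43. ]), array([115.3,  91.8]), 84.8, 772, np.float64(19.5))
fix 0.84 (array([678.4, 122.8]), array([ 38.3, 188.8]), 9.2, 202, np.float64(22.0))
```

View pics/wrist2.png

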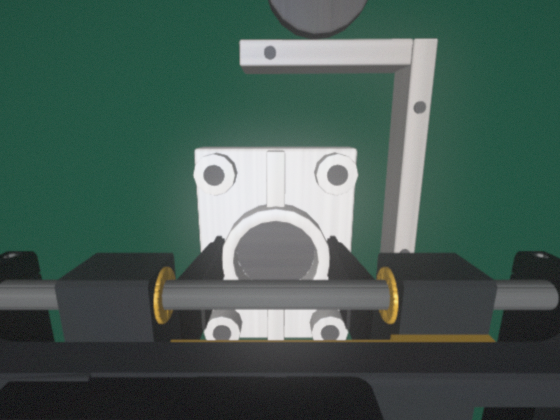

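View pics/scene2.png

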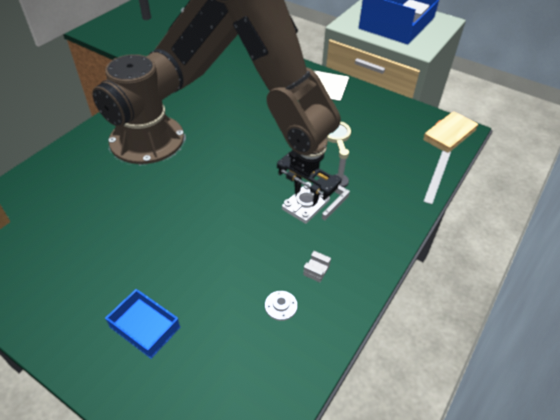

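The wrist view shows the casting (200-355 px wide, top edge row 148) parallel to the L: side stop's inner edge at row ~68, far stop's at column ~400. Measure the gaps.

```bash
python3 - <<'E'
from h import *
p=env.read_camera("wrist"); P=cloud(p)
c=env.trace(p,"casting")[0]["mask"]; f=env.trace(p,"fixture")[0]["mask"]
a=np.deg2rad(-5.0); M=np.array([[np.cos(a),np.sin(a)],[-np.sin(a),np.cos(a)]])
o=np.array([602.4,51.4]); L=(P[...,:2]-o)@M.T; z=P[...,2]
t=f&(z>20)&(z<27)
side=t&(L[...,0]<35)&(L[...,0]>-30); far=t&(L[...,1]<75)
for n,m,x,y in(("side",side,0,1),("far",far,1,0)):
    xs=L[m][:,x]; ys=L[m][:,y]
    b=np.arange(xs.min(),xs.max(),8); e=[(u+4,np.percentile(ys[(xs>=u)&(xs<u+8)],2)) for u in b if ((xs>=u)&(xs<u+8)).sum()>20]
    e=np.array(e); print(n,"inner",e[:,1].round(1),"slope",np.polyfit(e[:,0],e[:,1],1).round(3))
k=c&(z>14)&(z<21); print("cast max",np.percentile(L[k],99.5,axis=0).round(1),"min",np.percentile(L[k],.5,axis=0).round(1))
E
```

```text
side inner [100.2 100.2 100.2 100.2 100.2 100.2 100.1] slope [-1.00000e-03  1.00214e+02]
far inner [67.7 67.6 67.5 67.7 67.7 67.7 67.6 67.6 67.5 67.6] slope [-1.0000e-03  6.7651e+01]
cast max [44.2 58.9] min [-44.1 -59.4]
```

```bash
python3 -m inch '[[0,0,-0.005,1,0.7,0,1],[0,0,0,1,0.7,0,1],[0,0,0,1,0.6,0,1],[0,0,0,0.6,0.1,0,1],[0,0,0,0.2,0.05,0,1],[0,0,0,0.2,0.05,0,1],[0,0,0,0,0,0,1],[0,0,0,0,0,0,1]]'
```

```text
t: 10.0
eef_pos: [627.7, 87.4, 23.7]
tcp_rot: [-3.141, 0.001, 1.485]
ft_force: [-1.2, -3.5, 5.8]
opening: 0.617
grip_force: 30.0
```

```bash
python3 -m inch '[[0,0,0,0.15,0.05,0,1],[0,0,0,0,0,0,1]]'; python3 -m inch '[[0,0,0,0.15,0.1,0,1],[0,0,0,0,0,0,1]]';python3 -m inch '[[0,0,0,0.1,0.1,0,1],[0,0,0,0,0,0,1]]'
```

```text
t: 10.25
eef_pos: [628.2, 88.7, 23.7]
tcp_rot: [-3.141, 0.001, 1.485]
ft_force: [-1.8, -4.1, 5.9]
opening: 0.614
grip_force: 30.0
t: 10.5
eef_pos: [628.8, 89.7, 23.7]
tcp_rot: [-3.14, 0.002, 1.485]
ft_force: [-4.5, -6.2, 7.3]
opening: 0.607
grip_force: 30.0
t: 10.75
eef_pos: [628.9, 89.9, 23.6]
tcp_rot: [-3.137, 0.003, 1.486]
ft_force: [-9.0, -13.3, 11.3]
opening: 0.611
grip_force: 30.0
```

```bash
python3 -m inch '[[0,0,0,0.1,0.05,0,1],[0,0,0,0,0,0,1],[0,0,0,-0.15,-0.1,0,1],[0,0,0,0,0,0,-0.34],[0,0,0,0,0,0,-0.34],[0,0,0,0,0,0,-0.34],[0,0,0,0,0,-0.5,-0.34],[0,0,0,0,0,-1,-0.34],[0,0,0,0,0,-2,-0.34],[0,0,0,0,0,-5,-0.34],[0,0,0,0,0,-5,-0.34],[0,0,0,-5,0,-5,-0.34],[0,0,0,-5,0,0,-0.34],[0,0,0,0,0,0,-0.34]]'
python3 - <<'E'
from h import *
p=env.read_camera("wrist"); P=cloud(p); save(p,"w3.png")
c=env.trace(p,"casting")[0]["mask"]; f=env.trace(p,"fixture")[0]["mask"]
print(rect(P,c,10,21))
a=np.deg2rad(-5.0); M=np.array([[np.cos(a),np.sin(a)],[-np.sin(a),np.cos(a)]])
L=(P[...,:2]-[628.4,89.5])@M.T; z=P[...,2]; t=f&(z>20)&(z<27)
s=t&(abs(L[...,0])<30);print("side in",np.percentile(L[s][:,1],2)); s=t&(L[...,1]<40); print("far in",np.percentile(L[s][:,0],2))
k=c&(z>14)&(z<21); print("cast max",np.percentile(L[k],99.5,axis=0).round(1),"min",np.percentile(L[k],.5,axis=0).round(1))
E
```

```text
t: 12.5
eef_pos: [621.9, -4.8, 204.3]
tcp_rot: [3.14, 0.0, 1.482]
ft_force: [-0.5, 0.4, -0.3]
opening: 0.673
grip_force: 0.0Traceback (most recent call last):
  File "<stdin>", line 3, in <module>
IndexError: list index out of range
```

View pics/w3.png

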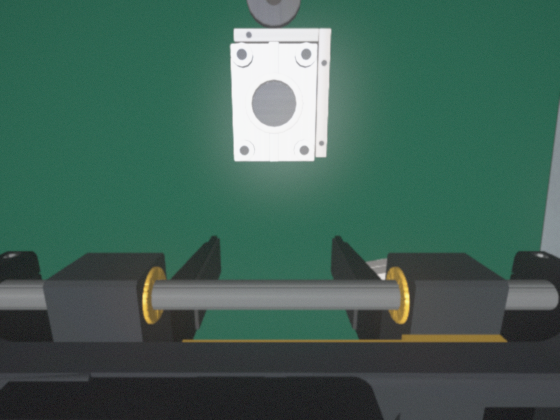

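The view shows the casting (233-316, 42-160) snug and square against both stops. Now move to look down at the knob, and check the fit numerically.

```bash
python3 - <<'E'
from h import *
p=env.read_camera("wrist"); P=cloud(p); z=P[...,2]
a=np.deg2rad(-5.0); M=np.array([[np.cos(a),np.sin(a)],[-np.sin(a),np.cos(a)]])
L=(P[...,:2]-[628.4,89.5])@M.T; X,Y=L[...,0],L[...,1]
k=(z>8)&(z<20.3)&(abs(X)<70)&(abs(Y)<80); print("plate",np.percentile(L[k],[.5,99.5],axis=0).round(1), "rect",rect(P,k&(Y<57)&(X<43),8,20.3))
t=(z>21)&(z<27)
s=t&(abs(X)<25)&(Y>50)&(Y<80);print("side y",np.percentile(L[s][:,1],[3,97])); s=t&(abs(Y)<35)&(X>38)&(X<65); print("far x",np.percentile(L[s][:,0],[3,97]))
col=(z>30)&(z<38)&(np.hypot(X,Y)<38); print("collar",L[col].mean(0).round(1),cv2.minEnclosingCircle(L[col].astype(np.float32)))
E
python3 -m inch '[[0,0,0,4.2,-1.3,0,-0.34],[0,0,0,4.2,-1.3,0,-0.34],[0,0,0,4.2,-1.3,0,-0.34],[0,0,0,4.2,-1.3,0,-0.34],[0,0,0,4.2,-1.3,0,-0.34],[0,0,0,4.2,-1.3,0,-0.34],[0,0,-0.155,0,0,0,-0.34],[0,0,-0.155,0,0,0,-0.34],[0,0,-0.155,0,0,0,-0.34],[0,0,-0.155,0,0,0,-0.34],[0,0,0,0,0,0,-0.34]]'
python3 - <<'E'
from h import *
p=env.read_camera("wrist"); P=cloud(p); save(p,"w4.png"); z=P[...,2]
for n in ("knob","pivot"): print(n,[(round(q["score"],2),towld(p,q["centre"]).round(0).tolist()) for q in env.find_in(p,n)[:2]])
k=(z>150)&(z<170)&(P[...,1]>250); k[230:]=False
print("knob top",k.sum(),P[k].mean(0).round(1),cv2.minEnclosingCircle(P[k][:,:2].astype(np.float32)))
E
```

```text
plate [[-44.2 -59.9]
 [ 45.4  78.5]] rect (array([627.4,  88. ]), array([117.1,  87.8]), 85.0, 6175, np.float64(17.2))
side y [54.33205634 71.51288703]
far x [45.57583724 56.80676121]
collar [0.4 0.8] ((0.4087233543395996, -0.18933482468128204), 29.884531021118164)
t: 14.08
eef_pos: [565.5, 256.6, 202.6]
tcp_rot: [-3.141, -0.0, 2.105]
ft_force: [0.2, -0.3, 0.1]
opening: 0.67
grip_force: 0.0
knob [(0.87, [567.0, 272.0, 119.0])]
pivot [(0.67, [569.0, 270.0, 123.0])]
knob top 448 [530.3 312.8 158.8] ((530.2886352539062, 312.5782165527344), 7.861001968383789)
```

View pics/w4.png

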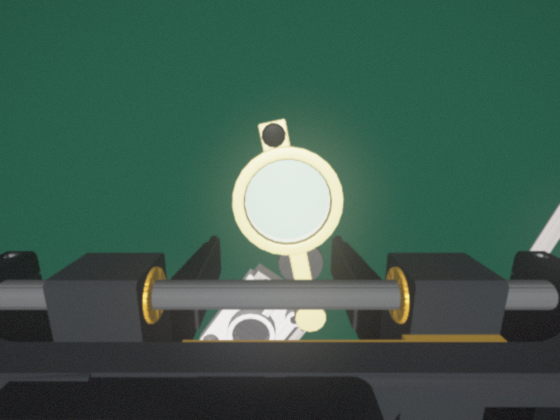

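The wrist view shows the knob at (273,134) and its hub at (311,318); the depth puts the knob at (530.3, 312.7), top ≈159, exactly 160 mm from the post. Go over it, descend, close.

```bash
python3 -m inch '[[0,0,0,3.3,-0.1,0,-0.34],[0,0,0,3.3,-0.1,0,-0.34],[0,0,0,0,0,2.5,-0.34],[0,0,0,0,0,2.5,-0.34],[0,0,0,0,0,2,-0.34],[0,0,0,0,0,0,-0.34],[0,0,0,0,0,0,1],[0,0,0,0,0,0,1],[0,0,0,0,0,0,1],[0,0,0,0,0,0,1],[0,0,0,0,0,0,1],[0,0,0,0,0,0,1],[0,0,0,0,0,0,1],[0,0,0,0,0,0,1]]'
python3 - <<'E'
from h import *
s=env.state(); e=s["eef_pos"]; print(e,s["tcp_rot"],s["joints"][5])
c=np.array([637.6,194.1]); d=np.array(e[:2])-c; r=np.hypot(*d); t0=np.arctan2(d[1],d[0]); t1=np.deg2rad(265)
print(r,np.degrees(t0))
n=20; yaw=s["tcp_rot"][2]; th=np.linspace(t0,t1,n+1); pos=c+160*np.c_[np.cos(th),np.sin(th)]
for i in range(n):
    w=pos[i+1]-pos[i]; y=yaw+.095*i
    print(np.round([w@[np.cos(y),np.sin(y)]/10,w@[np.sin(y),-np.cos(y)]/10],2).tolist(),end=" ")
E
```

```text
t: 15.98
eef_pos: [530.7, 311.4, 132.8]
tcp_rot: [3.142, 0.0, 2.105]
ft_force: [0.1, -0.2, 1.6]
opening: 0.16
grip_force: 30.0
[530.67640424 311.40967506 132.83831233] [3.14157246e+00 9.86825559e-05 2.10480897e+00] -0.11053380242557266
158.72685718612297 132.3480585701444
[-0.48, -1.79] [-0.52, -1.78] [-0.56, -1.77] [-0.59, -1.75] [-0.63, -1.74] [-0.66, -1.73] [-0.7, -1.71] [-0.74, -1.7] [-0.77, -1.68] [-0.8, -1.67] [-0.84, -1.65] [-0.87, -1.63] [-0.91, -1.61] [-0.94, -1.59] [-0.97, -1.57] [-1.01, -1.55] [-1.04, -1.53] [-1.07, -1.51] [-1.1, -1.49] [-1.13, -1.47]
```

```bash
python3 -m inch '[[0,0,-0.095,-0.48,-1.79,0,1],[0,0,-0.095,-0.52,-1.78,0,1],[0,0,-0.095,-0.56,-1.77,0,1],[0,0,-0.095,-0.59,-1.75,0,1],[0,0,-0.095,-0.63,-1.74,0,1],[0,0,-0.095,-0.66,-1.73,0,1],[0,0,0,0,0,0,1]]'
cat > nx.py <<'E'
from h import *
import sys
s=env.state(); e=s["eef_pos"]; print(np.round(s["joints"],2),np.round(s["ft_force"],1))
c=np.array([637.6,194.1]); d=np.array(e[:2])-c; r=np.hypot(*d); t0=np.arctan2(d[1],d[0])%(2*np.pi); t1=np.deg2rad(float(sys.argv[1]))
print("r",r,np.degrees(t0)); n=int(np.ceil((t1-t0)*160/18.5)); yaw=s["tcp_rot"][2]; th=np.linspace(t0,t1,n+1); pos=c+160*np.c_[np.cos(th),np.sin(th)]; pos[0]=e[:2]
for i in range(n):
    w=pos[i+1]-pos[i]; y=yaw+.095*i
    print(np.round([w@[np.cos(y),np.sin(y)]/10,w@[np.sin(y),-np.cos(y)]/10],2).tolist(),end=" ")
E
python3 nx.py 265
```

```text
t: 16.85
eef_pos: [479.4, 214.4, 132.9]
tcp_rot: [-3.141, -0.001, 2.673]
ft_force: [-3.8, 0.3, 1.1]
opening: 0.161
grip_force: 30.0
[ 0.29  0.46  1.89  0.    0.8  -0.81] [-3.8  0.3  1.1]
r 159.50153440618269 172.70019855843378
[-0.67, -1.71] [-0.75, -1.68] [-0.78, -1.67] [-0.82, -1.65] [-0.85, -1.63] [-0.88, -1.62] [-0.91, -1.6] [-0.94, -1.58] [-0.98, -1.56] [-1.01, -1.54] [-1.04, -1.52] [-1.07, -1.5] [-1.1, -1.48] [-1.13, -1.45]
```

```bash
python3 -m inch '[[0,0,-0.095,-0.67,-1.71,0,1],[0,0,-0.095,-0.75,-1.68,0,1],[0,0,-0.095,-0.78,-1.67,0,1],[0,0,-0.095,-0.82,-1.65,0,1],[0,0,-0.095,-0.85,-1.63,0,1],[0,0,-0.095,-0.88,-1.62,0,1],[0,0,-0.095,-0.91,-1.6,0,1],[0,0,-0.095,-0.94,-1.58,0,1],[0,0,-0.095,-0.98,-1.56,0,1],[0,0,-0.095,-1.01,-1.54,0,1],[0,0,-0.095,-1.04,-1.52,0,1],[0,0,-0.095,-1.07,-1.5,0,1],[0,0,0,0,0,0,1]]'
python3 nx.py 265
```

```text
t: 18.48
eef_pos: [589.7, 42.3, 132.9]
tcp_rot: [-3.14, -0.0, -2.471]
ft_force: [-1.9, -6.1, 6.1]
opening: 0.16
grip_force: 30.0
[-0.04  0.54  1.73 -0.    0.87 -2.28] [-1.9 -6.1  6.1]
r 159.20446334193096 252.50221926126767
[-0.99, -1.43] [-1.07, -1.37]
```

```bash
python3 -m inch '[[0,0,0,-1,-1.4,0,1],[0,0,0,-0.8,-1.2,0,1],[0,0,0,0,0,0,1]]'
python3 nx.py 268
```

```text
t: 18.85
eef_pos: [620.4, 35.1, 133.0]
tcp_rot: [-3.142, 0.003, -2.471]
ft_force: [1.8, 6.6, 2.9]
opening: 0.161
grip_force: 30.0
[-0.05  0.57  1.65  0.    0.91 -2.29] [1.8 6.6 2.9]
r 159.92629640625134 263.82815582559493
[-0.85, -0.79]
```

```bash
python3 -m inch '[[0,0,0,-0.2,-0.2,0,1],[0,0,0,0,0,0,1],[0,0,0,0,0,0,0.3],[0,0,0,0,0,0,0.3],[0,0,0,0,0,0,0.3],[0,0,0,0,0,-3,0.3],[0,0,0,0,0,-4,0.3],[0,0,0,0,0,-4,0.3],[0,0,0,0,0,-4,0.3],[0,0,0,3,0,0,0.3],[0,0,0,5,0,0,0.3],[0,0,0,5,0,0,0.3],[0,0,0,5,0,0,0.3],[0,0,0,5,0,0,0.3],[0,0,0,0,0,0,0.3]]'
python3 - <<'E'
from h import *
p=env.read_camera("top"); a=env.read_camera("scene")
for q,n in((p,"t"),(a,"s")):
    P=cloud(q); k=(P[...,2]>140)&(P[...,2]<170)&(np.hypot(P[...,0]-622,P[...,1]-35)<60)
    print(n,k.sum(),P[k].mean(0).round(1))
    for b in ("cover","vblock","tray"): print(b,[towld(q,r["centre"]).round(0).tolist() for r in env.find_in(q,b)[:1]])
    for r in env.trace(q,"casting")[:1]: print("cast",r["score"],rect(P,r["mask"],10,22))
im=np.hstack([a["img"][80:280,180:460],p["img"][120:320,120:400]]); cv2.imwrite("pics/end.png",im[:,:,::-1])
E
```

```text
t: 20.72
eef_pos: [440.1, -111.3, 283.3]
tcp_rot: [-3.141, -0.0, -2.472]
ft_force: [0.6, -0.5, -0.1]
opening: 0.351
grip_force: 0.0
t 28 [622.2  35.6 159.3]
cover [[731.0, -283.0, 14.0]]
vblock [[748.0, -135.0, 39.0]]
tray [[493.0, -522.0, 6.0]]
cast 0.58 (array([629. ,  90.1]), array([117.1,  89.3]), 84.2, 136, np.float64(17.5))
s 46 [627.1  30.9 153.1]
cover [[741.0, -291.0, 10.0]]
vblock [[756.0, -136.0, 26.0]]
tray [[492.0, -516.0, 2.0]]
cast 0.82 (array([630.2,  88.8]), array([129.4,  90.8]), 86.8, 494, np.float64(17.2))
```

View pics/end.png

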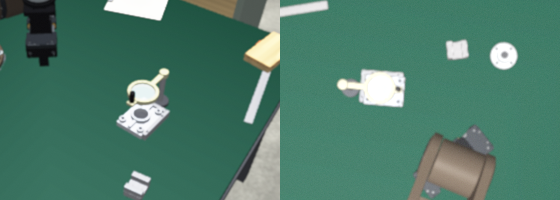

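The picture shows the lens over the casting in the corner in both views (left at (145,95), right at (380,88)), the other parts unmoved and the robot clear. The knob sits at 264.4° against an end stop at 265°.

```bash
python3 -c "
from cell import env
print(env.job_done())"
```

```text
the job is handed in; nothing more can be done
None
```

The job is handed in at about 21 s: the casting measures within about 1 mm of its place and square against both stops, the magnifier is about 0.01 rad short of its end stop with the lens over the casting, the other parts show no movement beyond detection noise, and the robot is clear (no verdict was returned).

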